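# Rock the jammed salsa-keeper stopper free

### The arm

A 6-joint arm with a two-finger parallel gripper is mounted at the origin on the work surface. World frame = base frame: x ahead of the robot, y to its left, z up, the work surface at z = 0. Lengths are in m, angles in rad, forces in N, time in s.
With the tool pointing down it reaches from about 0.35 to 0.975 m from the base axis. Payload 4.9 kg.
Tool frame: the origin (TCP) lies on the centre line of the jaws, within the pads' length; the fingertips stand 25 mm ahead of it and the grasp point (between the pads) lies 6 mm ahead of it; z points along the fingers, y is the line along which they close (so a half turn about z gives the same grasp; the last joint's range is limited). The gripper opens to 85 mm and grips with 20 to 120 N. Pads are 22 mm wide; open, the fingers measure 114 mm over their backs; the gripper's body (76 mm by 85 mm) begins 54 mm behind the grasp point. The pads swing forward as they close: fully open they stand 13 mm farther back than shut.
Start: joints at [-1.452, 0.053, 1.613, -0, 1.476, -0.119], TCP at [0.147, -0.607, 0.256] pointing down, gripper open.
Joint ranges: [-3.01, 3.01], [-1.01, 2.22], [0.06, 2.58], [-1.02, 4.17], [0.09, 2.62], [-3.14, 3.14]. Speed limits (rad/s): [2.57, 2.57, 3.14, 3.14, 3.14, 3.14].

### API

Orientations are given as a unit quaternion [w, x, y, z].
In Python, from plant import state, grab_frame, get_calibration, job gives the robot as it stands. The module is installed in compiled form; this text tells all that it offers.
- The arm moves only by the tool move_arm, never from a script. Its argument "targets" is a list that holds one entry, the list of rows, each a list of 5 numbers: the opening in per cent of the stroke, from 0 (shut) to 100 (fully open), then the shift along the tool's x, y, z as a fraction of full scale, then the turn about the tool's z as a fraction of full scale. A call has 1 to 5 rows; each row shifts and turns the commanded pose from where the row before left it, along the tool's axes as they then stand; what a row does not reach is not made up. Full scale, the value 1, is 0.6 m for a shift and 6 degrees for a turn. A row lasts 1/12 s, in which the tool goes at most 41.7 mm and 7.16 degrees, less where a joint would pass 70% of its speed; a pose out of reach is approached as far as the arm can. A call with a number of a shift or a turn outside -1 to 1 is refused whole. A call with a gripper value outside its range is refused whole. The fingers move at their own pace and stop on an object; the grip force is fixed at half the most. Time passes only in rows, so rows that do not move let the fingers close. It gives the time, the measured TCP pose, the force, the opening and the grip force at its end, in the units of the state.
- state(): the state, without advancing time (a new reading comes with each control period).
- grab_frame(name): name is "side" or "top" or "wrist"; returns the picture (384x512x3 uint8, red, green, blue); there is no depth.
- get_calibration(name): a dict with "vertical_fov" (degrees; the focal length in pixels is half the picture's height over the tangent of half this angle, whatever the lens; pixels are square), "cx", "cy" (the principal point, pixels), "R" (3x3) and "t" (3): a world point X has camera coordinates R X + t. Camera axes: x right, y down, z forward; pixel columns grow to the right and rows downward; lengths in m; the calibration is good to about 2 mm. A picture is of the moment at which its call begins: read the wrist's pose just before it. get_calibration takes no time and is no camera call; for the wrist camera it gives the pose at the moment of the call.
- job.job_done(): hands the job in; it is judged then, once.
The state is a dict: "time": time; "joint_pos": joint angles; "joint_vel": joint speeds; "joint_efforts": joint torques, N m; "tool_pos": TCP position; "tool_rot": TCP orientation; "contact_force": force on the tool from outside, world axes, zero at the start; "ft_torque": the same for the moment, N m; "gripper_width": opening from 0.0 (shut) to 1.0 (fully open); "grasp_force": force on a finger pad.
Only numpy, scipy, OpenCV 4.12 (cv2) and the standard library are available. Lean on these libraries where they do the work, as an engineer would, in place of code of your own. Each camera call takes 0.05 s, during which the arm holds its last target. There are 200 camera calls.

### The job

The red-gripped wooden stopper is jammed in its steel salsa keeper, between two stiff black rubber lips. Rock it well over towards each lip, one side and then the other, while it is still down in the keeper, so that both lips are pushed back; then pull it out and stand it, grip up, in the small dark-blue pot without dropping it. Leave the green stopper in its keeper alone.

Things in the scene. Friction and masses are not known exactly. Their poses are not given: they have to be found in the camera images.
- stopper_red: Red-gripped wooden stopper, 130 g, 118 mm tall. Top: red grip block 20 (its x) x 26 (y) x 56 mm tall; then a neck 30 x 27 x 42; bottom: round bar, radius 20, 37 long along x. Origin: grip centre, 98 mm above the underside; 128 mm above the table when seated. z up. Rocks only along its y, about the bar's axis 78 mm below the origin. Pinched along x, it pivots between level fingers.
- keeper_red_lip_left (a joint): Black rubber lip on the stopper's +y side, flush with the top of the fixed steel keeper (90 along x, 130 along y, 84 mm tall; pocket floor 30 mm up). 0: shut on the neck, over the bar; slides out along +y to 0.012 m against 11 N dry friction and stays; 0.007 is clear. Leaning the grip 25 to 28 mm (20 degrees) to this side, with 5 to 15 N, clears it; end stop at about 31 mm.
- keeper_red_lip_right (a joint): The same lip on the stopper's -y side; slides out along -y, 0 to 0.012 m; 0.007 is clear. Until both lips are clear the stopper jams when pulled up; then it comes straight up freely, 54 mm out of the pocket.
- stopper_green: The same stopper with a green grip, in a second keeper of the same make; the two keepers and the pot swap places. Same origin and axes; its top stands 148 mm above the table, so carry the red one over or around it. Leave it alone.
- cup: Small dark-blue enamel pot, empty, open, loose (0.5 kg): 70 mm tall, 90 mm across the rim, about 80 mm inside, floor about 5 mm up, two small side loops. Origin: centre of its underside, z up. The stopper, lowered in upright to the floor and let go, leans on the rim. A keeper's middle is at least 150 mm away.
Mind the look-alikes: they are no part of the job. Leave any turquoise or yellow look-alike of the part that bears keeper_red_lip_left alone.

How it is judged:
By the outcome, as a careful person would: the job done as asked, in the order asked, and still so for the second after the job is handed in, with the robot touching nothing.
It also fails if it takes over 54 s, if anything falls off the work surface, if the arm or the gripper's body presses on something with over 40 N, if the wrist force passes 120 N, or if a joint passes its speed limit or range.

## Working session

There is one attempt and no reset: what is moved stays moved. The work goes in short steps, Python scripts to look and compute and a tool call to move; the robot and the scene stay as the last step left them, time stands still between calls to the robot, and variables do not carry over. Pictures are saved under pics/ and viewed, at most 10 in all, crops included, and the job is handed in when it is done.

Besides the shell and the picture viewer there is one more tool, called after "Call:" in YAML: its name, and indented under it one key for each argument. move_arm: Moves the arm, as the interface text tells. Shift numbers are shares of 0.6 m and turn numbers shares of 6 degrees, none past 1 either way. Its arguments: {"type":"object","properties":{"targets":{"type":"array"}},"required":["targets"]}

```bash
mkdir -p pics
python3 - <<'E'
from plant import state, grab_frame, get_calibration
import cv2
s=state(); print(s['time'],s['tool_pos'],s['tool_rot'],s['gripper_width'])
for n in ('top','side'):
    f=grab_frame(n); cv2.imwrite(f'pics/{n}0.png',cv2.cvtColor(f,cv2.COLOR_RGB2BGR)); 
    c=get_calibration(n); print(n,c)
E
```

```text
0.0 [ 0.14716533 -0.6068485   0.25507428] [-1.02135165e-03  9.92938669e-01  1.18624435e-01  1.68077841e-05] 0.9956655754696965
top {'vertical_fov': 44.006754420720235, 'cx': 251.79485448260823, 'cy': 200.2723874380921, 'R': array([[ 0.01998288, -0.9997913 ,  0.00424642],
       [-0.99831509, -0.02018444, -0.05440187],
       [ 0.05447623, -0.00315216, -0.99851009]]), 't': array([0.03062459, 0.54031035, 1.39307292])}
side {'vertical_fov': 56.56118768842559, 'cx': 248.57651931291852, 'cy': 186.5596795325843, 'R': array([[-0.7416289 , -0.67067527,  0.01346319],
       [-0.51389354,  0.55513171, -0.65402004],
       [ 0.43116122, -0.49195881, -0.75635741]]), 't': array([0.43072897, 0.3063973 , 0.6356957 ])}
```

View pics/top0.png

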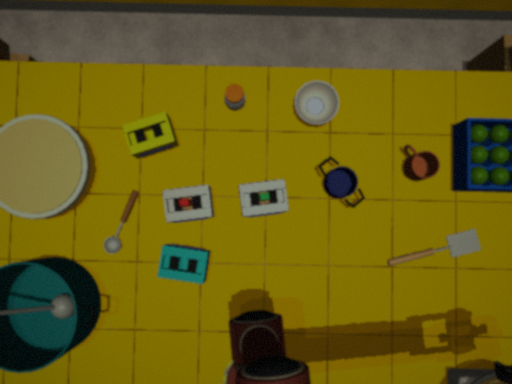

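View pics/side0.png

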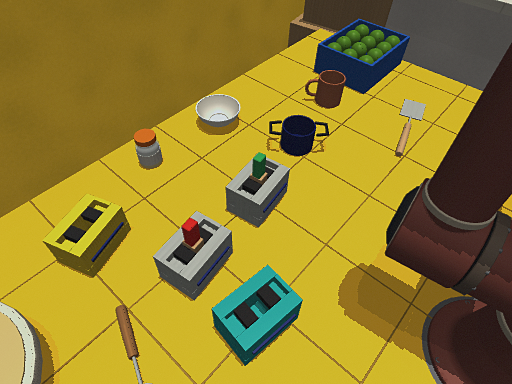

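Top view: red stopper at (186,202) in a grey keeper, green stopper at (264,198) in another grey keeper, and dark-blue pot at (340,182). The turquoise (184,263) and yellow (150,134) keepers are empty look-alikes. The grey keeper with the red grip fits the description, so I'll confirm it in an enlarged crop.

Run:
```python
import cv2
f=cv2.imread('pics/top0.png')
a=cv2.resize(f[165:240,150:300],None,fx=5,fy=5,interpolation=cv2.INTER_CUBIC)
cv2.imwrite('pics/c1.png',a)
f=cv2.imread('pics/side0.png')
a=cv2.resize(f[200:300,145:245],None,fx=5.5,fy=5.5,interpolation=cv2.INTER_CUBIC)
cv2.imwrite('pics/c2.png',a)
```

```text
(no output)
```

View pics/c1.png

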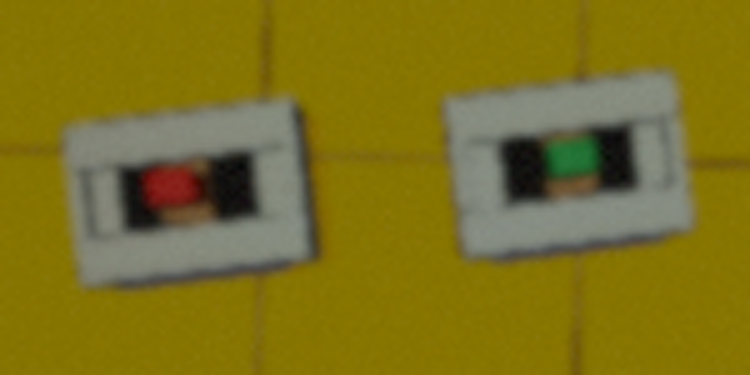

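View pics/c2.png

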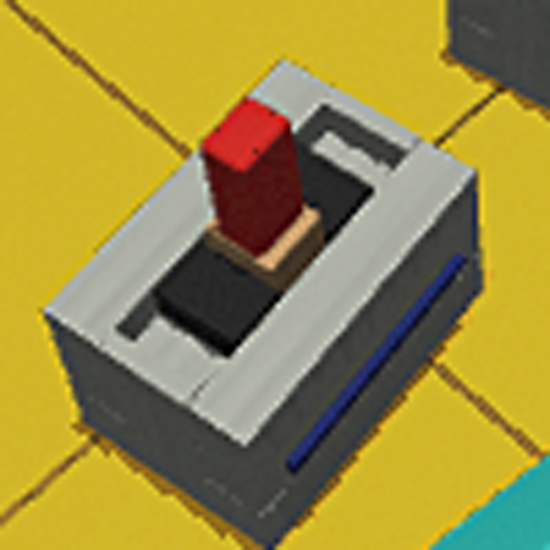

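The crop confirms it: red grip top at about (184.4,202.2) in the grey keeper, with its long axis (stopper y) roughly along image columns.

```bash
cat > h.py <<'E'
import numpy as np
from plant import get_calibration
def ray(c,p,z):
    f=192/np.tan(np.radians(c['vertical_fov']/2))
    d=c['R'].T@np.array([(p[0]-c['cx'])/f,(p[1]-c['cy'])/f,1]); o=-c['R'].T@c['t']
    return o+d*(z-o[2])/d[2]
E
python3 - <<'E'
import cv2,numpy as np
from h import *
np.set_printoptions(precision=4,suppress=True)
T=get_calibration('top');S=get_calibration('side')
for name,q in (('red',[(65,125),(295,98),(315,258),(82,285)]),('green',[(443,97),(675,72),(693,230),(465,258)])):
    P=np.array([ray(T,(150+(u)/5-.4,165+v/5-.4),.084) for u,v in q]); print(name,P.mean(0),[np.linalg.norm(P[i]-P[i-1]) for i in range(4)])
    e=(P[0]+P[3]-P[1]-P[2]); print('long axis deg',np.degrees(np.arctan2(e[1],e[0])))
# side corners, keeper top
q=[(283,58),(478,180),(243,445),(43,312)]
P=np.array([ray(S,(145+u/5.5-.4,200+v/5.5-.4),.084) for u,v in q]); print('side red keeper',P.mean(0),[np.linalg.norm(P[i]-P[i-1]) for i in range(4)])
e=P[3]-P[0]+P[2]-P[1]; print(np.degrees(np.arctan2(e[1],e[0])))
print('grip top: top',ray(T,(150+172/5-.4,165+186/5-.4),.156),'side',ray(S,(145+247/5.5-.4,200+134/5.5-.4),.156))
f=cv2.imread('pics/top0.png')
hsv=cv2.cvtColor(f,cv2.COLOR_BGR2HSV)
m=cv2.inRange(hsv,(110,120,30),(130,255,255));m[:,:320]=0;m[:,360:]=0;m[:150]=0;m[210:]=0
n,l,st,ce=cv2.connectedComponentsWithStats(m);print(st,ce)
i=1+np.argmax(st[1:,4]); 
print('pot',ray(T,ce[i],.07))
print('loops',ray(T,(325,165),.055),ray(T,(355,199),.055))
a=cv2.resize(f[145:220,300:380],None,fx=7,fy=7,interpolation=cv2.INTER_CUBIC)
s=cv2.imread('pics/side0.png')[100:180,255:340]
b=cv2.resize(s,(558,525),interpolation=cv2.INTER_CUBIC)
cv2.imwrite('pics/c3.png',cv2.resize(np.hstack([a,b]),(798,375)))
E
```

```text
red [0.5248 0.2226 0.084 ] [np.float64(0.09068663935943053), np.float64(0.13039552063697504), np.float64(0.09098310883607813), np.float64(0.131596209904889)]
long axis deg 97.82647189950124
green [0.5445 0.0091 0.084 ] [np.float64(0.09167730732009748), np.float64(0.13177953890142402), np.float64(0.08980901145456045), np.float64(0.12926456023714594)]
long axis deg 97.74074697203645
side red keeper [0.5217 0.2266 0.084 ] [np.float64(0.12962710339438666), np.float64(0.09232745043921925), np.float64(0.12593149929537514), np.float64(0.08746012008094269)]
97.89335266857019
grip top: top [0.5242 0.2223 0.156 ] side [0.5168 0.2288 0.156 ]
[[     0      0    512    384 196059]
 [   326    169     26     28    549]] [[255.2672 191.5248]
 [338.6357 182.6539]]
pot [ 0.5919 -0.2051  0.07  ]
loops [ 0.6438 -0.168   0.055 ] [ 0.5471 -0.2556  0.055 ]
```

View pics/c3.png

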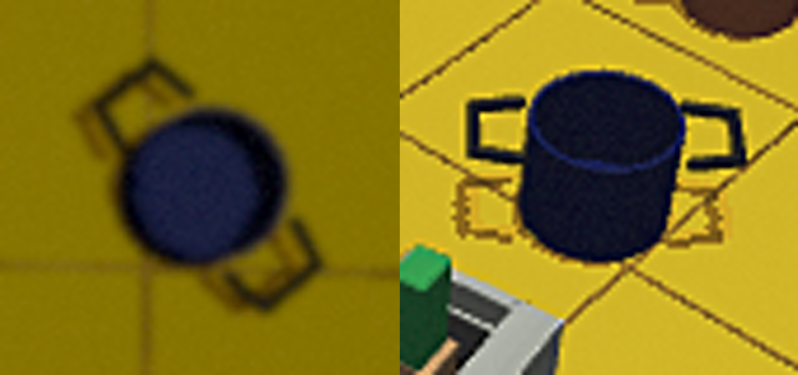

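Run:
```python
import numpy as np
from plant import state
from scipy.spatial.transform import Rotation as Ro
s=state(); q=s['tool_rot']; R=Ro.from_quat([q[1],q[2],q[3],q[0]]).as_matrix(); p=s['tool_pos']
W=[(np.array([.45,-.35,.26]),10),(np.array([.5235,.224,.26]),15)]
k=0
turn=84.2-14*6
for w,n in W:
    D=(w-p)/n
    for i in range(n):
        t=-1 if k<14 else (-turn/6 if k==14 else 0); d=R.T@D/.6
        print(100,*np.round(d,3),round(t,2)); R=R@Ro.from_euler('z',t*6,degrees=True).as_matrix(); k+=1
        if k%5==0: print()
    p=w
print(R)
```

```text
100 0.059 -0.03 -0.001 -1
100 0.062 -0.023 -0.001 -1
100 0.064 -0.017 -0.001 -1
100 0.065 -0.01 -0.001 -1
100 0.066 -0.003 -0.001 -1

100 0.066 0.004 -0.001 -1
100 0.065 0.011 -0.001 -1
100 0.064 0.017 -0.001 -1
100 0.062 0.024 -0.001 -1
100 0.059 0.03 -0.001 -1

100 0.063 -0.01 0.0 -1
100 0.064 -0.003 0.0 -1
100 0.064 0.003 0.0 -1
100 0.064 0.01 0.0 -1
100 0.062 0.017 0.0 -0.03

100 0.062 0.017 0.0 0
100 0.062 0.017 0.0 0
100 0.062 0.017 0.0 0
100 0.062 0.017 0.0 0
100 0.062 0.017 0.0 0

100 0.062 0.017 0.0 0
100 0.062 0.017 0.0 0
100 0.062 0.017 0.0 0
100 0.062 0.017 0.0 0
100 0.062 0.017 0.0 0

[[-1.36130283e-01  9.90690913e-01 -2.44664706e-04]
 [ 9.90689162e-01  1.36130503e-01  1.86270178e-03]
 [ 1.87866805e-03  1.11834479e-05 -9.99998235e-01]]
```

Call:
move_arm:
  targets:
    - [[100, 0.059, -0.03, -0.001, -1], [100, 0.062, -0.023, -0.001, -1], [100, 0.064, -0.017, -0.001, -1], [100, 0.065, -0.01, -0.001, -1], [100, 0.066, -0.003, -0.001, -1]]

```text
time: 0.52
tool_pos: [0.2992, -0.4775, 0.2587]
tool_rot: [-0.0, 0.928, 0.374, 0.0]
contact_force: [0.1, -1.0, 0.4]
gripper_width: 0.999
grasp_force: 0.0
```

Call:
move_arm:
  targets:
    - [[100, 0.066, 0.004, -0.001, -1], [100, 0.065, 0.011, -0.001, -1], [100, 0.064, 0.017, -0.001, -1], [100, 0.062, 0.024, -0.001, -1], [100, 0.059, 0.03, -0.001, -1]]

```text
time: 0.93
tool_pos: [0.4505, -0.3486, 0.2619]
tool_rot: [-0.0, 0.799, 0.601, -0.0]
contact_force: [-0.3, -1.2, -0.1]
gripper_width: 0.997
grasp_force: 0.0
```

Call:
move_arm:
  targets:
    - [[100, 0.063, -0.01, 0, -1], [100, 0.064, -0.003, 0, -1], [100, 0.064, 0.003, 0, -1], [100, 0.064, 0.01, 0, -1], [100, 0.062, 0.017, 0, -0.03]]

```text
time: 1.35
tool_pos: [0.474, -0.1574, 0.2617]
tool_rot: [-0.0, 0.656, 0.755, -0.0]
contact_force: [1.2, -0.2, -0.1]
gripper_width: 1.001
grasp_force: 0.0
```

Call:
move_arm:
  targets:
    - [[100, 0.062, 0.017, 0, 0], [100, 0.062, 0.017, 0, 0], [100, 0.062, 0.017, 0, 0], [100, 0.062, 0.017, 0, 0], [100, 0.062, 0.017, 0, 0]]

```text
time: 1.77
tool_pos: [0.4992, 0.0338, 0.262]
tool_rot: [-0.0, 0.657, 0.754, -0.0]
contact_force: [0.6, 0.7, -0.9]
gripper_width: 1.003
grasp_force: 0.0
```

Call:
move_arm:
  targets:
    - [[100, 0.062, 0.017, 0, 0], [100, 0.062, 0.017, 0, 0], [100, 0.062, 0.017, 0, 0], [100, 0.062, 0.017, 0, 0], [100, 0.062, 0.017, 0, 0]]

```text
time: 2.18
tool_pos: [0.5245, 0.225, 0.2618]
tool_rot: [-0.0, 0.657, 0.754, -0.0]
contact_force: [0.1, -0.8, 0.2]
gripper_width: 1.001
grasp_force: 0.0
```

Call:
move_arm:
  targets:
    - [[100, 0, 0, 0, 0], [100, 0, 0, 0, 0]]

```text
time: 2.35
tool_pos: [0.5244, 0.2247, 0.2614]
tool_rot: [-0.0, 0.656, 0.755, -0.001]
contact_force: [0.4, 0.1, -0.4]
gripper_width: 0.997
grasp_force: 0.0
```

Run:
```python
from plant import *
from h import *
import cv2,numpy as np
s=state(); print(s['tool_pos'],s['tool_rot'],s['time'],s['contact_force'])
c=get_calibration('wrist');print(c)
f=grab_frame('wrist'); cv2.imwrite('pics/w0.png',cv2.cvtColor(f,cv2.COLOR_RGB2BGR))
```

```text
[0.52437685 0.22469054 0.26143879] [-3.63331848e-04  6.56034882e-01  7.54730120e-01 -7.39409541e-04] 2.35 [ 0.38558783  0.11699166 -0.3746903 ]
{'vertical_fov': 61.694973737580455, 'cx': 255.91140129069043, 'cy': 190.82033855022672, 'R': array([[ 0.99033168,  0.13870916, -0.0017121 ],
       [ 0.13436754, -0.95612068,  0.26034325],
       [ 0.03447501, -0.25805622, -0.96551461]]), 't': array([-0.5495822 ,  0.10889143,  0.42322855])}
```

View pics/w0.png

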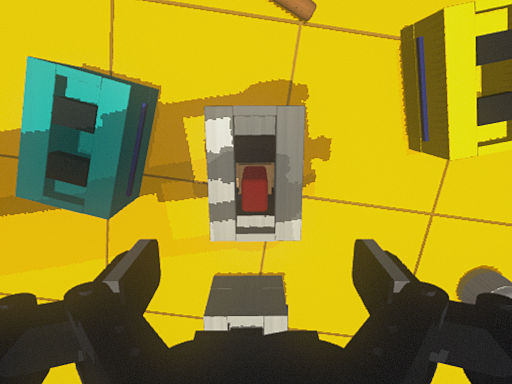

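The wrist view shows the red keeper with its top at about (206–306, 106–241) and the red grip at about (254,190), close to centre.

Run:
```python
from h import *
import cv2
np.set_printoptions(precision=4,suppress=True)
W=get_calibration('wrist')
c=np.array([.5237,.224])
def proj(X):
    f=192/np.tan(np.radians(W['vertical_fov']/2)); q=W['R']@X+W['t']; return q[:2]/q[2]*f+[W['cx'],W['cy']]
f=cv2.imread('pics/w0.png'); g=f.copy()
a=np.radians(7.8); ex=np.array([np.cos(a),np.sin(a)]); ey=np.array([-ex[1],ex[0]])
for hx,hy,z in ((.045,.065,.084),(.010,.013,.148)):
    P=np.array([proj(np.r_[c+sx*hx*ex+sy*hy*ey,z]) for sx,sy in ((1,1),(1,-1),(-1,-1),(-1,1))]); print(P)
    P=np.round(((P-[190,90])*4+2)).astype(int)
    if hx>.02: A=P
    else: B=P
g=cv2.resize(f[90:255,190:320],None,fx=4,fy=4,interpolation=cv2.INTER_CUBIC)[:600]
cv2.polylines(g,[A],True,(255,0,255),1);cv2.polylines(g,[B],True,(255,255,0),1)
cv2.imwrite('pics/w1.png',g)
```

```text
[[306.739  104.0206]
 [301.1967 239.7141]
 [210.5185 239.5634]
 [205.2911 103.9039]]
[[269.3786 177.0324]
 [268.9662 210.526 ]
 [242.5869 210.485 ]
 [242.2451 176.9937]]
```

View pics/w1.png

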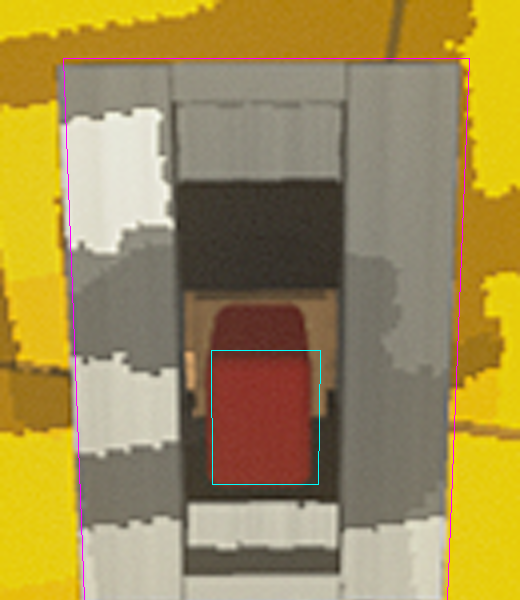

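Call:
move_arm:
  targets:
    - [[100, -0.0015, -0.0033, 0.053, 0], [100, 0, 0, 0.053, 0], [100, 0, 0, 0.053, 0], [100, 0, 0, 0.053, 0], [100, 0, 0, 0, 0]]

```text
time: 2.82
tool_pos: [0.5183, 0.2189, 0.1273]
tool_rot: [-0.004, 0.658, 0.753, -0.006]
contact_force: [-1.7, 0.4, -1.4]
gripper_width: 1.002
grasp_force: 0.0
```

Call:
move_arm:
  targets:
    - [[0, 0, 0, 0, 0], [0, 0, 0, 0, 0], [0, 0, 0, 0, 0], [0, 0, 0, 0, 0], [0, 0, 0, 0, 0]]

```text
time: 3.23
tool_pos: [0.5243, 0.2221, 0.1374]
tool_rot: [0.001, 0.657, 0.754, 0.002]
contact_force: [0.7, -0.5, 0.5]
gripper_width: 0.295
grasp_force: 0.0
```

Call:
move_arm:
  targets:
    - [[0, 0, 0, 0, 0], [0, 0, 0, 0, 0], [0, 0, 0, 0, 0], [0, 0, 0, 0, 0], [0, 0, 0, 0, 0]]

```text
time: 3.65
tool_pos: [0.5242, 0.2221, 0.1371]
tool_rot: [0.001, 0.657, 0.754, 0.001]
contact_force: [-0.0, -0.6, 6.8]
gripper_width: 0.225
grasp_force: 58.9
```

Grasped (19 mm opening). Now I'll lean it along +tool x, following the arc.

Call:
move_arm:
  targets:
    - [[0, 0.0117, 0, 0.0005, 0], [0, 0.0117, 0, 0.0015, 0], [0, 0.0117, 0, 0.0027, 0], [0, 0.01, 0, 0.003, 0], [0, 0, 0, 0, 0]]

```text
time: 4.07
tool_pos: [0.5208, 0.2469, 0.1332]
tool_rot: [0.003, 0.657, 0.754, -0.001]
contact_force: [-0.4, -8.8, 11.6]
gripper_width: 0.228
grasp_force: 60.0
```

Call:
move_arm:
  targets:
    - [[0, 0, 0, 0, 0], [0, 0, 0, 0, 0]]

```text
time: 4.23
tool_pos: [0.5208, 0.2468, 0.1332]
tool_rot: [0.003, 0.657, 0.754, -0.001]
contact_force: [-1.8, -8.1, 11.0]
gripper_width: 0.226
grasp_force: 60.1
```

Call:
move_arm:
  targets:
    - [[0, 0.004, 0, 0.0015, 0], [0, 0, 0, 0, 0], [0, 0, 0, 0, 0]]

```text
time: 4.48
tool_pos: [0.5206, 0.2488, 0.1326]
tool_rot: [0.003, 0.657, 0.754, -0.001]
contact_force: [-2.6, -10.0, 13.2]
gripper_width: 0.226
grasp_force: 60.3
```

Run:
```python
from plant import *
import cv2,numpy as np
f=cv2.cvtColor(grab_frame('side'),cv2.COLOR_RGB2BGR); g=cv2.cvtColor(grab_frame('wrist'),cv2.COLOR_RGB2BGR)
a=cv2.resize(f[180:310,130:260],(400,400),interpolation=cv2.INTER_CUBIC)
b=cv2.resize(g[:,128:384],(267,400))
cv2.imwrite('pics/l1.png',np.hstack([a,b]))
```

```text
(no output)
```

View pics/l1.png

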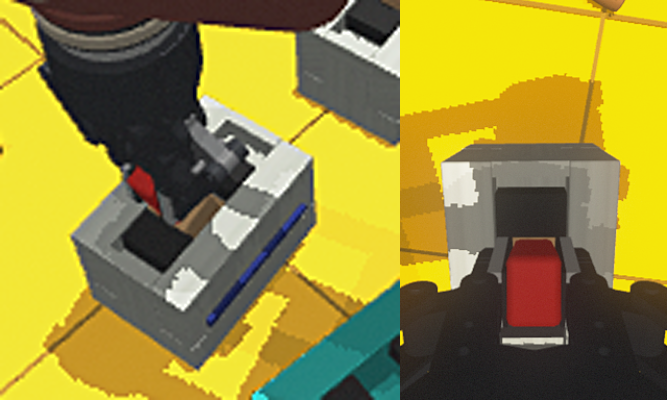

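The picture shows the stopper leaning to the left in the side view (towards +y), with its lip pushed to the slot end, at about (530,190) in the wrist half. I'll add a small margin, then lean the other way.

Call:
move_arm:
  targets:
    - [[0, 0.003, 0, 0.001, 0], [0, 0, 0, 0, 0], [0, 0, 0, 0, 0]]

```text
time: 4.83
tool_pos: [0.5204, 0.2503, 0.1321]
tool_rot: [0.003, 0.657, 0.754, -0.002]
contact_force: [-2.5, -11.2, 13.0]
gripper_width: 0.223
grasp_force: 60.5
```

Call:
move_arm:
  targets:
    - [[0, -0.013, 0, -0.0045, 0], [0, -0.0135, 0, -0.0035, 0], [0, -0.0125, 0, -0.0018, 0], [0, -0.0093, 0, -0.0002, 0], [0, 0, 0, 0, 0]]

```text
time: 5.25
tool_pos: [0.523, 0.2257, 0.1359]
tool_rot: [-0.001, 0.658, 0.753, 0.003]
contact_force: [-0.8, 5.5, 1.7]
gripper_width: 0.225
grasp_force: 59.6
```

Call:
move_arm:
  targets:
    - [[0, -0.0135, 0, 0.0005, 0], [0, -0.0135, 0, 0.0015, 0], [0, -0.0135, 0, 0.003, 0], [0, -0.009, 0, 0.003, 0], [0, 0, 0, 0, 0]]

```text
time: 5.67
tool_pos: [0.5274, 0.1975, 0.1323]
tool_rot: [-0.002, 0.658, 0.753, 0.004]
contact_force: [-2.6, 8.8, 6.3]
gripper_width: 0.227
grasp_force: 59.6
```

Call:
move_arm:
  targets:
    - [[0, 0, 0, 0, 0], [0, 0, 0, 0, 0]]

```text
time: 5.83
tool_pos: [0.5274, 0.1976, 0.1323]
tool_rot: [-0.002, 0.657, 0.754, 0.004]
contact_force: [-2.2, 8.4, 6.3]
gripper_width: 0.226
grasp_force: 59.6
```

Call:
move_arm:
  targets:
    - [[0, -0.004, 0, 0.001, 0], [0, -0.0035, 0, 0.001, 0], [0, 0, 0, 0, 0], [0, 0, 0, 0, 0]]

```text
time: 6.17
tool_pos: [0.528, 0.1939, 0.1317]
tool_rot: [-0.002, 0.657, 0.754, 0.004]
contact_force: [-3.0, 10.9, 9.1]
gripper_width: 0.228
grasp_force: 60.0
```

Run:
```python
from plant import *
import cv2,numpy as np
f=cv2.cvtColor(grab_frame('side'),cv2.COLOR_RGB2BGR); g=cv2.cvtColor(grab_frame('wrist'),cv2.COLOR_RGB2BGR)
a=cv2.resize(f[180:310,130:260],(400,400),interpolation=cv2.INTER_CUBIC)
b=cv2.resize(g[100:360,176:336],(369,600),interpolation=cv2.INTER_CUBIC)
cv2.imwrite('pics/l2.png',np.hstack([np.vstack([a,np.zeros((200,400,3),np.uint8)]),b]))
```

```text
(no output)
```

View pics/l2.png

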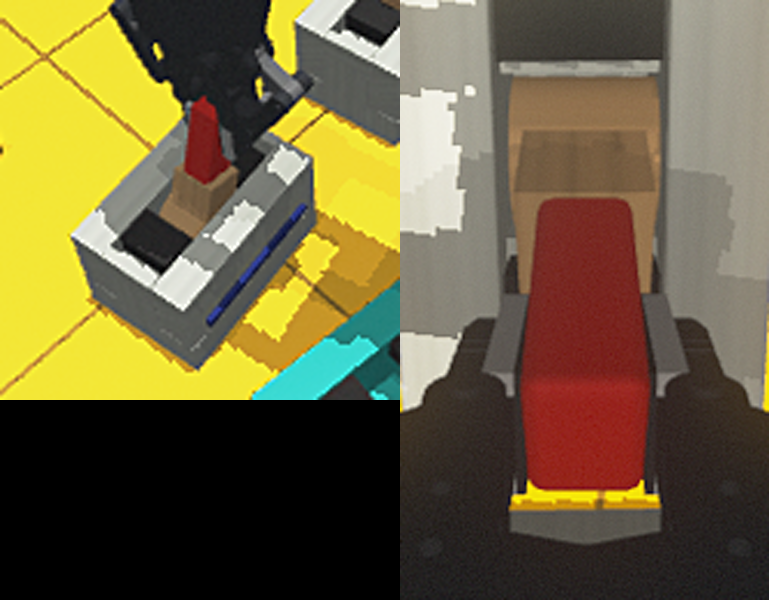

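The stopper now leans the other way. The +y lip is well back, with a gap between it and the neck at (580,70). Next, back upright and a gentle pull.

Call:
move_arm:
  targets:
    - [[0, 0.0125, 0, -0.0035, 0], [0, 0.0125, 0, -0.0028, 0], [0, 0.012, 0, -0.0015, 0], [0, 0.0105, 0, -0.0005, 0], [0, 0, 0, 0, 0]]

```text
time: 6.68
tool_pos: [0.5242, 0.217, 0.1342]
tool_rot: [0.003, 0.657, 0.754, -0.002]
contact_force: [1.9, -6.0, 1.7]
gripper_width: 0.225
grasp_force: 59.1
```

Call:
move_arm:
  targets:
    - [[0, 0, 0, -0.007, 0], [0, 0, 0, -0.007, 0], [0, 0, 0, 0, 0]]

```text
time: 6.93
tool_pos: [0.5233, 0.2168, 0.1415]
tool_rot: [0.001, 0.657, 0.754, -0.002]
contact_force: [1.0, -5.1, -1.0]
gripper_width: 0.225
grasp_force: 59.2
```

Call:
move_arm:
  targets:
    - [[0, 0.008, 0, -0.005, 0], [0, 0, 0, -0.01, 0], [0, 0, 0, -0.01, 0], [0, 0, 0, 0, 0]]

```text
time: 7.27
tool_pos: [0.5229, 0.2225, 0.1574]
tool_rot: [0.001, 0.657, 0.754, -0.001]
contact_force: [0.1, -4.0, 0.2]
gripper_width: 0.229
grasp_force: 59.8
```

Call:
move_arm:
  targets:
    - [[0, 0, 0, -0.03, 0], [0, 0, 0, -0.04, 0], [0, 0, 0, -0.05, 0], [0, 0, 0, -0.05, 0], [0, 0, 0, 0, 0]]

```text
time: 7.68
tool_pos: [0.5254, 0.2246, 0.2667]
tool_rot: [0.002, 0.657, 0.754, 0.005]
contact_force: [0.1, 0.6, 0.8]
gripper_width: 0.227
grasp_force: 60.5
```

Call:
move_arm:
  targets:
    - [[0, 0, 0, -0.03, 0], [0, 0, 0, -0.03, 0], [0, 0, 0, 0, 0], [0, 0, 0, 0, 0]]

```text
time: 8.02
tool_pos: [0.5231, 0.2237, 0.2957]
tool_rot: [0.0, 0.657, 0.754, 0.001]
contact_force: [-0.8, 0.2, -2.4]
gripper_width: 0.224
grasp_force: 60.6
```

Run:
```python
from plant import *
import cv2,numpy as np
f=cv2.cvtColor(grab_frame('side'),cv2.COLOR_RGB2BGR); g=cv2.cvtColor(grab_frame('wrist'),cv2.COLOR_RGB2BGR)
a=cv2.resize(f[110:310,110:310],(400,400),interpolation=cv2.INTER_CUBIC)
b=cv2.resize(g[:,128:384],(267,400))
cv2.imwrite('pics/l3.png',np.hstack([a,b]))
```

```text
(no output)
```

View pics/l3.png

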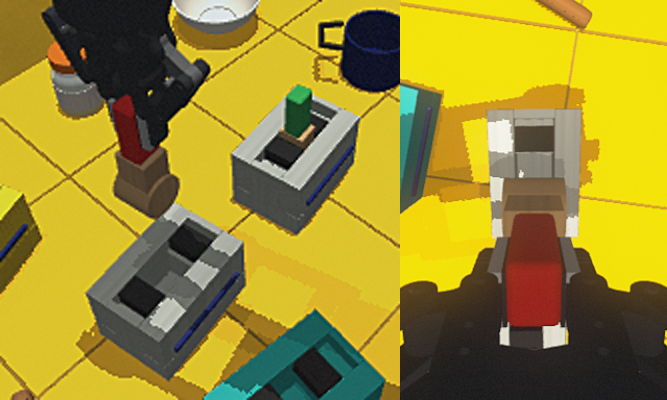

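The stopper is out and held upright, and both lips are back. Now I'll work out the pot's position.

Run:
```python
from h import *
from plant import state
T=get_calibration('top');S=get_calibration('side')
a=ray(T,(340.2,181.6),.07);b=ray(S,(299.3,125.2),.07);print(a,b)
p=.65*a+.35*b; s=state(); d=p-s['tool_pos']; print(p,s['tool_pos'])
x=np.array([-.139,.990]);y=np.array([.990,.139]);print('tool x,y shift frac',d[:2]@x/.6,d[:2]@y/.6)
```

```text
[ 0.59503448 -0.20957965  0.07      ] [ 0.59331645 -0.21229658  0.07      ]
[ 0.59443317 -0.21053058  0.07      ] [0.52223796 0.22328499 0.29347642]
tool x,y shift frac -0.7325209157616313 0.018621485945174272
```

Call:
move_arm:
  targets:
    - [[0, -0.02, 0, 0, 0], [0, -0.04, 0.001, 0, 0], [0, -0.055, 0.0014, 0, 0], [0, -0.055, 0.0014, 0, 0], [0, -0.055, 0.0014, 0, 0]]

```text
time: 8.53
tool_pos: [0.5437, 0.088, 0.2938]
tool_rot: [-0.001, 0.657, 0.754, -0.001]
contact_force: [0.5, -0.7, -1.6]
gripper_width: 0.226
grasp_force: 60.6
```

Call:
move_arm:
  targets:
    - [[0, -0.055, 0.0014, 0, 0], [0, -0.055, 0.0014, 0, 0], [0, -0.055, 0.0014, 0, 0], [0, -0.055, 0.0014, 0, 0], [0, -0.055, 0.0014, 0, 0]]

```text
time: 8.95
tool_pos: [0.5701, -0.0753, 0.2938]
tool_rot: [-0.001, 0.658, 0.753, -0.001]
contact_force: [1.4, 0.2, -1.6]
gripper_width: 0.226
grasp_force: 60.6
```

Call:
move_arm:
  targets:
    - [[0, -0.055, 0.0014, 0, 0], [0, -0.055, 0.0014, 0, 0], [0, -0.055, 0.0014, 0, 0], [0, -0.045, 0.0014, 0, 0], [0, -0.0225, 0.001, 0, 0]]

```text
time: 9.37
tool_pos: [0.5928, -0.2144, 0.2934]
tool_rot: [-0.001, 0.659, 0.753, -0.001]
contact_force: [0.1, -0.2, -1.3]
gripper_width: 0.227
grasp_force: 60.5
```

Call:
move_arm:
  targets:
    - [[0, 0, 0, 0, 0], [0, 0, 0, 0, 0], [0, 0, 0, 0, 0], [0, 0, 0, 0, 0], [0, 0, 0, 0, 0]]

```text
time: 9.78
tool_pos: [0.5937, -0.2094, 0.2954]
tool_rot: [-0.0, 0.657, 0.754, 0.0]
contact_force: [-0.0, -0.0, -1.4]
gripper_width: 0.23
grasp_force: 60.4
```

Run:
```python
from plant import *
import cv2,numpy as np
print(state()['tool_pos'])
f=cv2.cvtColor(grab_frame('side'),cv2.COLOR_RGB2BGR); g=cv2.cvtColor(grab_frame('wrist'),cv2.COLOR_RGB2BGR)
a=cv2.resize(f[20:180,220:380],(400,400),interpolation=cv2.INTER_CUBIC)
b=cv2.resize(g[84:384,146:371],(300,400))
cv2.imwrite('pics/p1.png',np.hstack([a,b]))
```

```text
[ 0.5937287  -0.2094278   0.29542968]
```

View pics/p1.png

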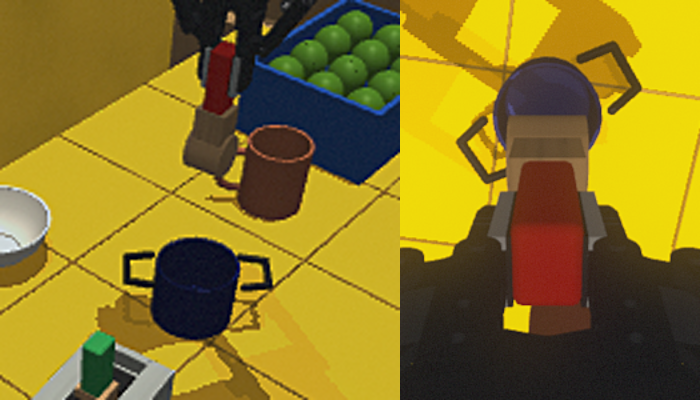

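I've now viewed 11 pictures, one over the limit of 10, so I'll use numbers only from here. The side half shows the bar at about px (293–315, 72–91). I'll check the stopper's tilt and the pot centre against projections.

Run:
```python
from h import *
from plant import state
import cv2
np.set_printoptions(precision=1,suppress=True)
S=get_calibration('side');W=get_calibration('wrist')
def proj(c,X):
    f=192/np.tan(np.radians(c['vertical_fov']/2)); q=c['R']@X+c['t']; return q[:2]/q[2]*f+[c['cx'],c['cy']]
p=state()['tool_pos']; g=p-[0,0,.009]
a=np.radians(7.9); ex=np.array([np.cos(a),np.sin(a),0]); ey=np.array([-ex[1],ex[0],0]); ez=np.array([0,0,1.])
for t in (-15,-10,-5,0,5,10):
    r=np.radians(t); y=ey*np.cos(r)+ez*np.sin(r); z=ez*np.cos(r)-ey*np.sin(r)   # t>0: bottom to +y
    o=g
    top=proj(S,o+z*.02); 
    B=np.array([proj(S,o-z*.078+sx*.0185*ex+.02*(np.cos(k)*y+np.sin(k)*z)) for sx in(-1,1) for k in np.arange(0,6.28,.1)])
    N=np.array([proj(S,o-z*.036+sx*.015*ex+sy*.0135*y) for sx in(-1,1) for sy in(-1,1)])
    wt=np.array([proj(W,o-z*.036+sy*.0135*y) for sy in(-1,1)]).ravel()
    print(t,'top',top,'bar',B.min(0),B.max(0),'neck',N.min(0),N.max(0),'wrist neck ctr edges',wt)
c=np.array([.5944,-.2105,.07])
R=np.array([proj(W,c+.045*np.array([np.cos(k),np.sin(k),0])) for k in np.arange(0,6.28,.05)]); print('rim wrist',R.min(0),R.max(0))
print('rim seen: x',146+96*.75,146+201*.75,'top y',84+58*.75)
```

```text
-15 top [310.6  40.2] bar [298.8  63.5] [320.9  85.3] neck [301.4  54.8] [318.9  66.6] wrist neck ctr edges [256.7 270.8 256.7 221.4]
-10 top [311.   39.7] bar [297.3  65.3] [319.5  87.2] neck [300.7  56.1] [318.2  67.1] wrist neck ctr edges [256.7 264.5 256.7 215.9]
-5 top [311.4  39.3] bar [295.9  66.9] [318.2  88.8] neck [300.   57.3] [317.5  67.4] wrist neck ctr edges [256.7 258.3 256.7 210.6]
0 top [311.8  38.9] bar [294.4  68.3] [316.8  90.3] neck [299.4  58.4] [316.8  67.6] wrist neck ctr edges [256.7 252.1 256.7 205.6]
5 top [312.2  38.6] bar [293.   69.4] [315.5  91.6] neck [298.8  59.4] [316.1  67.7] wrist neck ctr edges [256.7 246.  256.7 200.7]
10 top [312.5  38.4] bar [291.6  70.4] [314.2  92.6] neck [298.2  60.3] [315.4  67.6] wrist neck ctr edges [256.7 240.  256.7 196.1]
rim wrist [215.3 125.3] [298.2 207.1]
rim seen: x 218.0 296.75 top y 127.5
```

Call:
move_arm:
  targets:
    - [[0, -0.0035, 0.001, 0.03, 0], [0, 0, 0, 0.04, 0], [0, 0, 0, 0.04, 0], [0, 0, 0, 0.03, 0], [0, 0, 0, 0.02, 0]]

```text
time: 10.3
tool_pos: [0.5937, -0.2117, 0.1967]
tool_rot: [-0.002, 0.657, 0.754, -0.0]
contact_force: [-0.4, 0.1, -1.4]
gripper_width: 0.228
grasp_force: 60.5
```

Call:
move_arm:
  targets:
    - [[0, 0, 0, 0.02, 0], [0, 0, 0, 0.02, 0], [0, 0, 0, 0.02, 0], [0, 0, 0, 0.02, 0], [0, 0, 0, 0, 0]]

```text
time: 10.72
tool_pos: [0.5933, -0.212, 0.1482]
tool_rot: [-0.002, 0.657, 0.754, -0.001]
contact_force: [-1.3, 0.0, -1.9]
gripper_width: 0.226
grasp_force: 60.4
```

Call:
move_arm:
  targets:
    - [[0, 0, 0, 0.015, 0], [0, 0, 0, 0.015, 0], [0, 0, 0, 0.01, 0], [0, 0, 0, 0, 0], [0, 0, 0, 0, 0]]

```text
time: 11.13
tool_pos: [0.5944, -0.2126, 0.1268]
tool_rot: [-0.0, 0.657, 0.754, -0.0]
contact_force: [0.1, 0.3, -1.5]
gripper_width: 0.222
grasp_force: 60.4
```

Call:
move_arm:
  targets:
    - [[0, 0, 0, 0.006, 0], [0, 0, 0, 0.006, 0], [0, 0, 0, 0.004, 0], [0, 0, 0, 0, 0], [0, 0, 0, 0, 0]]

```text
time: 11.55
tool_pos: [0.5945, -0.2126, 0.1176]
tool_rot: [-0.0, 0.657, 0.754, -0.0]
contact_force: [0.8, -0.7, -0.5]
gripper_width: 0.226
grasp_force: 60.4
```

Call:
move_arm:
  targets:
    - [[0, 0, 0, 0.003, 0], [0, 0, 0, 0.003, 0], [0, 0, 0, 0, 0], [0, 0, 0, 0, 0]]

```text
time: 11.88
tool_pos: [0.5945, -0.2126, 0.114]
tool_rot: [-0.0, 0.657, 0.754, -0.0]
contact_force: [-0.6, 0.4, -0.8]
gripper_width: 0.227
grasp_force: 60.4
```

Call:
move_arm:
  targets:
    - [[0, 0, 0, 0.002, 0], [0, 0, 0, 0.002, 0], [0, 0, 0, 0, 0], [0, 0, 0, 0, 0]]

```text
time: 12.22
tool_pos: [0.5946, -0.2126, 0.1116]
tool_rot: [-0.0, 0.657, 0.754, -0.0]
contact_force: [-0.7, 0.1, -1.2]
gripper_width: 0.225
grasp_force: 60.4
```

Call:
move_arm:
  targets:
    - [[0, 0, 0, 0.002, 0], [0, 0, 0, 0, 0], [0, 0, 0, 0, 0]]

```text
time: 12.47
tool_pos: [0.5945, -0.2127, 0.1105]
tool_rot: [-0.0, 0.657, 0.754, -0.0]
contact_force: [0.0, -0.0, -1.6]
gripper_width: 0.221
grasp_force: 60.4
```

Call:
move_arm:
  targets:
    - [[0, 0, 0, 0.002, 0], [0, 0, 0, 0, 0], [0, 0, 0, 0, 0]]

```text
time: 12.72
tool_pos: [0.5947, -0.2127, 0.1094]
tool_rot: [0.0, 0.657, 0.754, 0.0]
contact_force: [0.6, -0.0, -1.1]
gripper_width: 0.228
grasp_force: 60.7
```

Call:
move_arm:
  targets:
    - [[0, 0, 0, 0.002, 0], [0, 0, 0, 0, 0], [0, 0, 0, 0, 0]]

```text
time: 12.97
tool_pos: [0.5949, -0.2129, 0.1094]
tool_rot: [0.0, 0.657, 0.754, -0.0]
contact_force: [-2.4, 1.0, 6.5]
gripper_width: 0.228
grasp_force: 61.2
```

Call:
move_arm:
  targets:
    - [[0, 0, 0, 0.002, 0], [0, 0, 0, 0, 0], [0, 0, 0, 0, 0]]

```text
time: 13.22
tool_pos: [0.5951, -0.213, 0.1093]
tool_rot: [0.0, 0.657, 0.754, -0.0]
contact_force: [-4.8, 1.6, 10.4]
gripper_width: 0.221
grasp_force: 62.1
```

Floor contact. I'll ease off the load, then open.

Call:
move_arm:
  targets:
    - [[0, 0, 0, -0.003, 0], [0, 0, 0, 0, 0], [30, 0, 0, 0, 0], [35, 0, 0, 0, 0], [40, 0, 0, 0, 0]]

```text
time: 13.63
tool_pos: [0.5944, -0.2125, 0.1082]
tool_rot: [-0.0, 0.657, 0.754, -0.0]
contact_force: [-0.2, 0.1, 0.2]
gripper_width: 0.402
grasp_force: 0.0
```

Call:
move_arm:
  targets:
    - [[60, 0, 0, 0, 0], [70, 0, 0, 0, 0], [70, 0, 0, 0, 0], [70, 0, 0, 0, 0], [70, 0, 0, 0, 0]]

```text
time: 14.05
tool_pos: [0.5946, -0.2127, 0.1087]
tool_rot: [0.0, 0.657, 0.754, 0.0]
contact_force: [0.0, -0.7, 0.6]
gripper_width: 0.702
grasp_force: 0.0
```

Call:
move_arm:
  targets:
    - [[70, 0, 0, -0.01, 0], [70, 0, 0, -0.03, 0], [70, 0, 0, -0.05, 0], [70, 0, 0, -0.05, 0], [70, 0, 0, -0.05, 0]]

```text
time: 14.47
tool_pos: [0.5944, -0.2126, 0.2242]
tool_rot: [-0.0, 0.657, 0.754, -0.0]
contact_force: [1.0, -0.1, -0.1]
gripper_width: 0.697
grasp_force: 0.0
```

Call:
move_arm:
  targets:
    - [[70, 0, 0, -0.05, 0], [70, 0, 0, 0, 0], [70, 0, 0, 0, 0], [70, 0, 0, 0, 0], [70, 0, 0, 0, 0]]

```text
time: 14.88
tool_pos: [0.5939, -0.2123, 0.251]
tool_rot: [-0.001, 0.657, 0.754, -0.0]
contact_force: [-0.6, 0.0, -0.7]
gripper_width: 0.704
grasp_force: 0.0
```

Run:
```python
from h import *
from plant import *
import cv2
print(state()['tool_pos'],state()['time'])
f0=None
for n in ('side','top','wrist'):
    f=cv2.cvtColor(grab_frame(n),cv2.COLOR_RGB2BGR); cv2.imwrite(f'pics/end_{n}.png',f)
    h=cv2.cvtColor(f,cv2.COLOR_BGR2HSV)
    m=cv2.inRange(h,(0,180,60),(6,255,255))|cv2.inRange(h,(172,180,60),(180,255,255))
    k,l,st,ce=cv2.connectedComponentsWithStats(m)
    for i in range(1,k):
        if st[i,4]>25: print(n,st[i],ce[i])
    c=get_calibration(n); F=192/np.tan(np.radians(c['vertical_fov']/2))
    for nm,X in (('grip centre',(.595,-.212,.10)),('grip top',(.595,-.212,.123)),('rim',(.5944,-.2105,.07))):
        q=c['R']@np.array(X)+c['t']; print('  expected',nm,np.round(q[:2]/q[2]*F+[c['cx'],c['cy']],1))
```

```text
[ 0.59387444 -0.21232809  0.25103256] 14.8833
side [299 102  14  22 174] [305.33908046 112.52298851]
  expected grip centre [300.1 115.9]
  expected grip top [301.2 108.5]
  expected rim [298.6 125.3]
  expected grip centre [343.1 180.6]
  expected grip top [344.8 179.8]
  expected rim [340.5 181.8]
wrist [249 192  20  13 117] [257.23076923 196.31623932]
wrist [249 239  21  13 192] [258.64583333 246.16145833]
  expected grip centre [258.1 183.1]
  expected grip top [258.2 190. ]
  expected rim [257.6 174.1]
```

The grip stands in the pot (side px 305,112), leaning on the rim as described. I'll check it's at rest, then hand in.

Run:
```python
from plant import *
import cv2,numpy as np
a=cv2.imread('pics/end_side.png').astype(int)
for _ in range(8): f=grab_frame('side')
b=cv2.cvtColor(f,cv2.COLOR_RGB2BGR).astype(int)
d=np.abs(a-b)[90:160,270:340].mean(); print('diff',d)
if d<4: print(job.job_done())
```

```text
diff 1.646938775510204
the job is handed in; nothing more can be done
None
```

I rocked the red stopper over both lips, pulled it out and stood it grip up in the dark-blue pot, then handed the job in at about 15 s without touching the green stopper; I viewed 11 pictures, one over the limit of 10, and checked the final placing by numbers only.

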